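# Clear the case, try its catch and hold the lid up

### The job

Take the metal canister off the lid of the wooden case and lay it on the two canisters in the grey tray so that it nests in the gap between them, parallel to them, and let go of it. Then tug the lid up, before touching the slide catch on it, to learn if it is caught; if it is, push the slide to its other end to release it. Raise the lid to at least 50 degrees and finish with the gripper still holding it up there; do not knock over the dropper bottle.

Things in the scene. Friction and masses are not known exactly. Their poses are not given: they have to be found in the camera images.
- case: Fixed wooden case, 130 (x) x 150 (y) x 80 mm high with its lid shut. Origin: centre of its underside on the table; x points from the front (handle side, towards the robot) to the back (hinge side), y to its left, z up.
- lid (a joint): Lid of the case (10 mm thick, 0.35 kg), hinged along the case's y axis at the back: 0 shut, grows as it opens, stop at 1.2 rad. It falls shut from every angle when let go. Caught, it lifts only about 0.05 rad of play and then stops dead; not caught, it lifts freely.
- lid_hinge (a point): Point on the hinge axis, mid-width, 65 mm behind the case's centre and 70 mm above the table; fixed.
- handle_bar (a point): Middle of the bow handle's straight round bar (10 mm thick, about 80 mm free length, parallel to the hinge, along the case's y). Shut, it lies 107 mm in front of the case's centre (172 mm from the hinge axis, 42 mm in front of the case's front face) and 82 mm above the table; it moves with the lid, on an arc about the hinge. Pinched across from above it turns between the fingers, which can keep pointing down as the lid rises.
- slide (a joint): Unmarked slide catch on the lid, near its front edge, mid-width: 0 at its right end (-y of the case), where it always starts (within 1 mm), 0.024 m at its left end (+y). It stays where it is left; sliding takes about 2 N. One end is caught and the other is free, but which is which differs from case to case and cannot be seen: only a tug tells.
- slide_tab (a point): Middle of the slide's upright thumb tab: 12 mm wide along the sliding direction (case y), 16 mm across it (case x), its top 23 mm above the lid; this point is 12 mm above the lid's top face. It moves with the slide and the lid; on the case it is 41 mm in front of the centre.
- canister_c_centre (a point): Centre of the canister to be moved: aluminium cylinder 46 mm in diameter, 80 mm long, about 0.15 kg, lying along its own y axis (parallel to the case's y at the start) across the lid between two low cleats, its centre 23 mm above the lid's top, 18 mm behind the case's centre.
- canister_a_centre (a point): Centre of one lower canister, same size, lying along its y axis in the tray, in the half nearer to the robot.
- canister_b_centre (a point): Centre of the other lower canister, same size, beside and touching the first or within 1 mm of it.
- tray: Fixed shallow grey tray 101 (x) x 90 (y) x 18 mm, floor 4 mm thick; origin under its centre on the table. The two lower canisters lie side by side in it along its y axis, so that the gap between them runs along its y through its centre. A nested canister has its centre straight above the tray's centre, about 67 mm above the table; the lower ones reach up to 50 mm, so fingers may reach at most about 15 mm below its centre.
- dropper_mid (a point): Middle of a loose standing dropper bottle (38 mm wide, 127 mm high; the point is 60 mm above the table, its z axis up): a bystander beside the case.
There are look-alikes about, which are no part of the job. Leave any red look-alike of the part that bears canister_c_centre alone.

How it is judged:
By the outcome, as a careful person would: the job done as asked, in the order asked, and still so for the second after the job is handed in, while the arm keeps its last pose, push and grip.
It also fails if it takes over 64 s, if anything falls off the work surface, if the arm or the gripper's body presses on something with over 40 N, if the wrist force passes 120 N, or if a joint passes its speed limit or range.

### The arm

A 6-joint arm with a two-finger parallel gripper is mounted at the origin on a cart in front of the work surface, level with it; the furniture and walls round the work are solid. World frame = base frame: x ahead of the robot, y to its left, z up, the work surface at z = 0. Lengths are in m, angles in rad, forces in N, time in s.
With the tool pointing down it reaches from about 0.275 to 0.725 m from the base axis. Payload 15.9 kg.
Tool frame: the origin (TCP) lies midway between the tips of the shut fingers; the grasp point (between the pads) lies 19 mm behind it; z points along the fingers, y is the line along which they close (so a half turn about z gives the same grasp; the last joint's range is limited). The gripper opens to 85 mm and grips with 20 to 120 N. Pads are 22 mm wide; open, the fingers measure 114 mm over their backs; the gripper's body (76 mm by 85 mm) begins 54 mm behind the grasp point. The pads swing forward as they close: fully open they stand 13 mm farther back than shut.
Start: joints at [-1.196, 0.213, -0.034, 1.323, 0, 1.571], TCP at [0.183, -0.465, 0.231] pointing down, gripper open.
Joint ranges: [-2.98, 2.98], [-0.74, 1.72], [-1.14, 1.35], [-2.1, 2.04], [-1.57, 1.44], [-3.14, 3.14]. Speed limits (rad/s): [1.89, 1.89, 2.39, 2.57, 3.14, 3.14].

### API

Orientations are given as a unit quaternion [x, y, z, w].
In Python, from plant import robot, capture, ticket, finder gives the robot as it stands.
- The arm moves only by the tool drive_tool, never from a script. Its argument "commands" is a list of rows, each an object of numbers: "jaw": the finger opening in mm, from 0 to 85.4; "x", "y", "z": the shift along the tool's x, y, z in mm; "ax", "ay", "az": the turn, a rotation vector about the tool's x, y, z in degrees. A call has 1 to 12 rows; each row is the pose to reach, as a shift and turn from the pose commanded when the call began, along the tool's axes at that moment; what a row does not reach only later rows make up. A row lasts 1/10 s, in which the tool goes at most 50 mm and 8.59 degrees, less where a joint would pass 70% of its speed; a pose out of reach is approached as far as the arm can. A call with a gripper value outside its range is refused whole. The fingers move at their own pace and stop on an object; "newtons" is the grip in N (left out, the last holds). Time passes only in rows, so rows that repeat a pose let the fingers close. It gives the time, the measured TCP pose, the force, the opening and the grip force at its end, in the units of the state.
- robot.get_obs(): the state, without advancing time (a new reading comes with each control period).
- capture(name): name is "side" or "top"; returns a dict with "color" (480x640x3 uint8, red, green, blue), "fx", "fy", "cx", "cy" (pixels), "k1" (the pictures are not rectified: a ray, as slopes to the right and down, at radius r is drawn at 1 + k1 r^2 times it, then the intrinsics apply), "rvec" (rotation vector, rad) and "tvec" (3), from world to camera coordinates, as OpenCV has them. Camera axes: x right, y down, z forward; pixel columns grow to the right and rows downward; lengths in m; the calibration is good to about 2 mm. A picture is of the moment at which its call begins. There is no depth.
- ticket.finish_job(): hands the job in; it is judged then, once.
Trained networks look in a picture, given as the dict that the camera call returned (one of the last four; its "shot" number tells which), for a name from the list of things; names that differ only in an ending like _2 or _b are one class to them, and where a whole thing is asked for, a point or a joint stands for the part that bears it (a point fixed in the world has none). Each returns a list of dicts, best first, with "score" (0 to 1); they miss things now and then, are a little off and sometimes report something else, mostly with a low value. They report only what shows in the picture. A call takes as long as a camera call. They do not tell look-alikes from the thing itself.
- finder.silhouettes(picture, target): "region" (480x640 bool, what is visible of it) and "at" ([column, row] in pixels, amid what is visible of it).
- finder.pinpoint(picture, target): "at" ([column, row] in pixels: a listed point, or the origin of a listed thing).
The state is a dict: "time_s": time; "qpos": joint angles; "joint_velocities": joint speeds; "effort": joint torques, N m; "ee_pos": TCP position; "eef_rot": TCP orientation; "force": force on the tool from outside, world axes, zero at the start; "ft_torque": the same for the moment, N m; "finger_gap": opening from 0.0 (shut) to 1.0 (fully open); "finger_force": force on a finger pad.
Only numpy, scipy, OpenCV 4.12 (cv2) and the standard library are available. Lean on these libraries where they do the work, as an engineer would, in place of code of your own. Each camera call takes 0.05 s, during which the arm holds its last target. There are 200 camera calls.

## Working session

There is one attempt and no reset: what is moved stays moved. The work goes in short steps, Python scripts to look and compute and a tool call to move; the robot and the scene stay as the last step left them, time stands still between calls to the robot, and variables do not carry over. Pictures are saved under pics/ and viewed, at most 10 in all, crops included, and the job is handed in when it is done.

Besides the shell and the picture viewer there is one more tool, called as a command line: name --argument value ..., lists and objects as JSON in quotes. drive_tool: Moves the arm, as the interface text tells. Its arguments: {"type":"object","properties":{"commands":{"type":"array"},"newtons":{"type":"number"}},"required":["commands"]}

```bash
mkdir -p pics
cat > h.py <<'E'
import numpy as np, cv2
from scipy.spatial.transform import Rotation as R
from scipy.optimize import least_squares
from plant import robot, capture, ticket, finder
def ray(p,uv):
    d=np.array([(uv[0]-p["cx"])/p["fx"],(uv[1]-p["cy"])/p["fy"]]); u=d.copy()
    for _ in range(30): u=d/(1+p["k1"]*(u@u))
    M=cv2.Rodrigues(np.array(p["rvec"],float))[0]; t=np.array(p["tvec"],float).ravel()
    v=M.T@np.array([u[0],u[1],1]); return -M.T@t, v/np.linalg.norm(v)
def proj(p,X):
    M=cv2.Rodrigues(np.array(p["rvec"],float))[0]; c=M@np.array(X)+np.array(p["tvec"],float).ravel()
    u=c[:2]/c[2]; u=u*(1+p["k1"]*(u@u)); return np.array([u[0]*p["fx"]+p["cx"],u[1]*p["fy"]+p["cy"]])
def onz(p,uv,z):
    o,v=ray(p,uv); return o+v*(z-o[2])/v[2]
def tri(a,ua,b,ub):
    o1,v1=ray(a,ua);o2,v2=ray(b,ub)
    s=np.linalg.lstsq(np.c_[v1,-v2],o2-o1,rcond=None)[0]
    P,Q=o1+s[0]*v1,o2+s[1]*v2; return (P+Q)/2,np.linalg.norm(P-Q)
def save(p,n): cv2.imwrite(f"pics/{n}.png",p["color"][:,:,::-1])
E
python3 - <<'E'
from h import *
np.set_printoptions(precision=4,suppress=True)
s=capture("side");t=capture("top")
cv2.imwrite("pics/a.png",cv2.resize(np.hstack([s["color"],t["color"]])[:,:,::-1],(800,300),interpolation=cv2.INTER_AREA))
save(s,"side0");save(t,"top0")
for p in(s,t): print(ray(p,(320,240)))
for n in ["case","lid_hinge","handle_bar","slide_tab","canister_c_centre","canister_a_centre","canister_b_centre","tray","dropper_mid"]:
    A=finder.pinpoint(s,n);B=finder.pinpoint(t,n)
    print(n,[(np.round(a["at"]),round(a["score"],2)) for a in A],[(np.round(a["at"]),round(a["score"],2)) for a in B])
    for a in A[:4]:
        for b in B[:4]:
            P,e=tri(s,a["at"],t,b["at"])
            if e<.012: print("   ",P,round(e,4),np.round(a["at"]),np.round(b["at"]))
E
```

```text
(array([0.5133, 1.1276, 0.4995]), array([-0.0395, -0.8699, -0.4916]))
(array([0.3728, 0.3627, 0.9163]), array([ 0.1297,  0.043 , -0.9906]))
case [(array([352., 280.]), 0.85)] [(array([325., 273.]), 0.78)]
    [0.4252 0.3927 0.0012] 0.0014 [352. 280.] [325. 273.]
lid_hinge [(array([320., 259.]), 0.84), (array([264., 222.]), 0.17)] [(array([310., 240.]), 0.63)]
    [0.4836 0.4187 0.0639] 0.0043 [320. 259.] [310. 240.]
handle_bar [(array([397., 225.]), 0.87)] [(array([357., 320.]), 0.64), (array([309., 239.]), 0.46)]
    [0.3357 0.3324 0.0747] 0.0064 [397. 225.] [357. 320.]
slide_tab [(array([368., 228.]), 0.67)] [(array([340., 283.]), 0.68)]
    [0.3985 0.3627 0.0876] 0.0044 [368. 228.] [340. 283.]
canister_c_centre [(array([351., 281.]), 0.71), (array([338., 231.]), 0.61), (array([247., 280.]), 0.59)] [(array([314., 183.]), 0.75), (array([326., 260.]), 0.72)]
    [0.4469 0.3878 0.097 ] 0.0063 [338. 231.] [326. 260.]
    [0.6065 0.4121 0.0223] 0.0018 [247. 280.] [314. 183.]
canister_a_centre [(array([288., 220.]), 0.59)] [(array([410., 211.]), 0.64)]
    [0.5398 0.2224 0.0382] 0.0064 [288. 220.] [410. 211.]
canister_b_centre [(array([261., 223.]), 0.93)] [(array([413., 191.]), 0.95)]
    [0.5879 0.2125 0.0257] 0.0054 [261. 223.] [413. 191.]
tray [(array([277., 238.]), 0.68), (array([338., 233.]), 0.29)] []
dropper_mid [(array([353., 315.]), 0.65)] [(array([239., 265.]), 0.69)]
    [0.4409 0.558  0.0537] 0.0033 [353. 315.] [239. 265.]
```

View pics/top0.png

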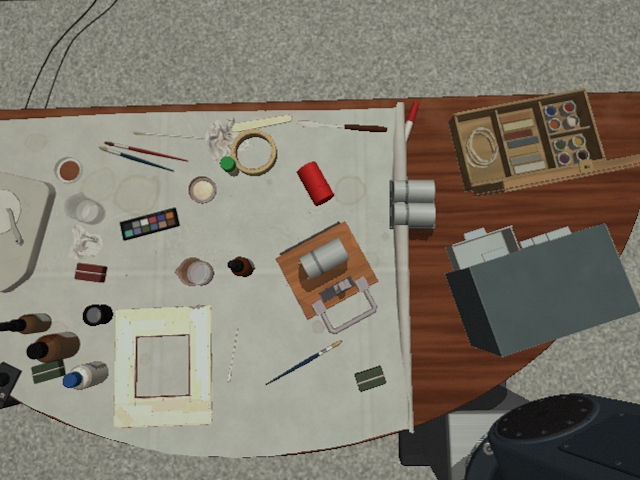

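View pics/side0.png

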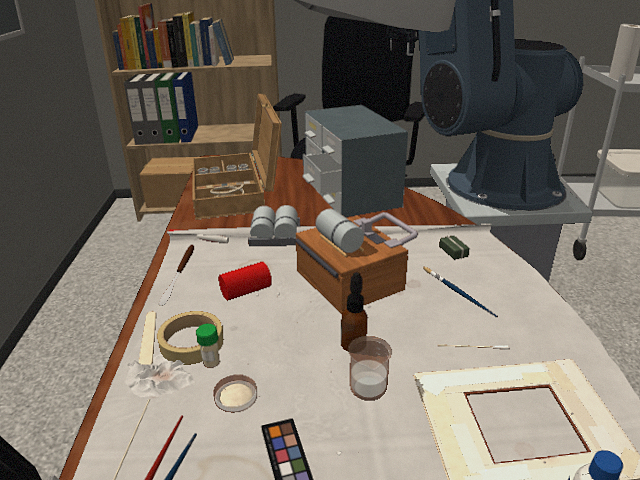

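The side and top views agree on the layout:
- **Canister c:** the grey canister on the lid, top (324,260), side (338,231).
- **Look-alike:** the red one at top (314,183), side (247,280). It lies on the table, so I leave it alone.
- **Tray pair:** top (412,203), side (275,222).
- **Dropper:** top (239,265), side (353,315).
- **Obstacle:** a tall cabinet at top (545,290), standing between the arm and the work.

Run:
```python
from h import *
np.set_printoptions(precision=4,suppress=True)
s=capture("side");t=capture("top")
case={"case":(0,0,0),"lid_hinge":(.065,0,.07),"handle_bar":(-.107,0,.082),"slide_tab":(-.041,-.012,.092),"canister_c_centre":(.018,0,.103)}
obs=[]
g=np.array([.43,.38,.45])
W=lambda g,l: np.array([g[0]+np.cos(g[2])*l[0]-np.sin(g[2])*l[1],g[1]+np.sin(g[2])*l[0]+np.cos(g[2])*l[1],l[2]])
for n,l in case.items():
    for k,p in(("s",s),("t",t)):
        for d in finder.pinpoint(p,n):
            if np.linalg.norm(proj(p,W(g,l))-d["at"])<25: obs.append((n,k,p,l,np.array(d["at"])));break
f=lambda g:np.concatenate([proj(p,W(g,l))-a for n,k,p,l,a in obs])
r=least_squares(f,g,loss="soft_l1",f_scale=2)
print("case",r.x,np.degrees(r.x[2]));
for o,e in zip(obs,f(r.x).reshape(-1,2)):print(o[0],o[1],e)
# canister masks
def cyl(p,x,y,z,th,rad=.023,L=.08):
    a=np.linspace(0,2*np.pi,40);pts=[]
    for sgn in(-1,1):
        for q in a:
            l=np.array([rad*np.cos(q),sgn*L/2]);pts.append(proj(p,[x+np.cos(th)*l[0]-np.sin(th)*l[1],y+np.sin(th)*l[0]+np.cos(th)*l[1],z+rad*np.sin(q)]))
    return cv2.convexHull(np.array(pts,np.float32))[:,0]
for n in["canister_c_centre","canister_a_centre"]:
    for k,p in(("s",s),("t",t)):
        for d in finder.silhouettes(p,n):
            ys,xs=np.nonzero(d["region"]);print(n,k,round(d["score"],2),np.round(d["at"]),len(xs),[xs.min(),xs.max(),ys.min(),ys.max()],cv2.minAreaRect(np.c_[xs,ys].astype(np.float32)))
# cabinet
for a,b in(((355,143),(472,277)),((306,107),(605,224)),((407,133),(502,355))): print("cab",tri(s,a,t,b))
# tray overlay
def ov(p,g,th,o,sc,box):
    im=cv2.resize(p["color"][:,:,::-1],None,fx=sc,fy=sc,interpolation=cv2.INTER_CUBIC)
    for (x,y,z,q) in o:
        cv2.polylines(im,[((cyl(p,x,y,z,q)+.5)*sc).astype(int)],True,(0,255,0),1)
    return np.ascontiguousarray(im[box[1]*sc:box[3]*sc,box[0]*sc:box[2]*sc])
c=r.x;cc=W(c,(.018,0,.103))
th=0.0;T=np.array([.56,.217])
o=[(cc[0],cc[1],.103,c[2])]+[(T[0]+q*.0232*np.cos(th),T[1]+q*.0232*np.sin(th),.027,th) for q in(-1,1)]
A=ov(t,0,0,o,4,(290,165,450,305));B=ov(s,0,0,o,4,(235,190,395,330))
B=cv2.resize(B,(A.shape[1],A.shape[0]))
im=np.hstack([A,B]);cv2.imwrite("pics/b.png",cv2.resize(im,(800,int(800*im.shape[0]/im.shape[1]))))
print(robot.get_obs()["eef_rot"],cc)
```

```text
case [0.4271 0.3877 0.4913] 28.15180219490983
case s [ 0.2754 -0.5414]
case t [ 0.3397 -2.9799]
lid_hinge s [-1.7673 -1.0645]
lid_hinge t [-2.6371 -0.7164]
handle_bar t [-4.1441 -1.0695]
slide_tab s [-2.721  -4.9389]
slide_tab t [17.954  12.6127]
canister_c_centre s [ 3.6988 -1.2974]
canister_c_centre t [-1.855   5.7188]
canister_c_centre s 0.91 [341. 231.] 1246 [np.int64(317), np.int64(363), np.int64(210), np.int64(251)] ((339.1200256347656, 229.8400115966797), (50.40000534057617, 27.60000228881836), 36.869895935058594)
canister_c_centre s 0.83 [245. 283.] 1387 [np.int64(219), np.int64(272), np.int64(262), np.int64(299)] ((244.92974853515625, 280.02166748046875), (27.49703025817871, 53.376590728759766), 72.89727020263672)
canister_c_centre s 0.63 [273. 246.] 378 [np.int64(248), np.int64(294), np.int64(237), np.int64(247)] ((271.04931640625, 241.83151245117188), (9.215904235839844, 46.153541564941406), 87.87889862060547)
canister_c_centre t 0.8 [321. 258.] 1168 [np.int64(298), np.int64(347), np.int64(237), np.int64(278)] ((323.1354064941406, 258.1626281738281), (26.608945846557617, 4
[... 359 characters left out ...]
.0, 23.0), 90.0)
canister_a_centre s 0.23 [341. 230.] 1237 [np.int64(317), np.int64(363), np.int64(209), np.int64(251)] ((339.6000061035156, 230.2000274658203), (50.79999923706055, 27.200000762939453), 36.86989974975586)
canister_a_centre t 0.71 [414. 210.] 978 [np.int64(391), np.int64(435), np.int64(202), np.int64(225)] ((412.9445495605469, 213.49795532226562), (44.48801803588867, 22.46607780456543), 2.12109637260437)
cab (array([0.3998, 0.1463, 0.1676]), np.float64(0.010166816382589415))
cab (array([ 0.4865, -0.0664,  0.1876]), np.float64(0.0012645184070341352))
cab (array([0.2801, 0.1063, 0.1721]), np.float64(0.0006782765606736001))
[ 0.9825  0.1863 -0.     -0.    ] [0.443  0.3962 0.103 ]
```

View pics/b.png

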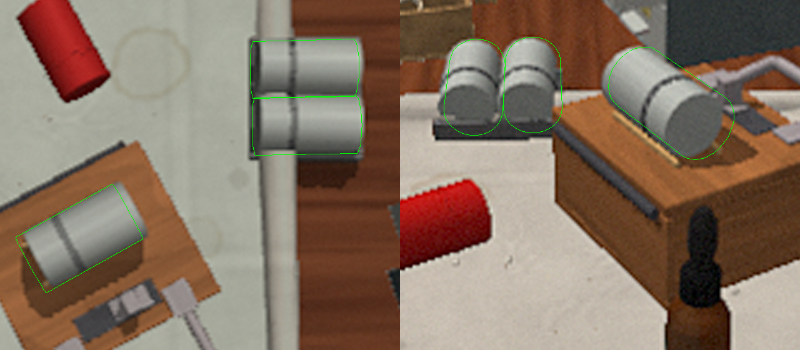

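The crop confirms the grey canister lies between the cleats on the lid (crop (80,237) and (665,100)), and the red one is a separate piece. The outline of c is a few mm off, so I'll refine it from the silhouettes.

```bash
cat >> h.py <<'E'
def cyl(p,x,y,z,th,rad=.023,L=.08):
    a=np.linspace(0,2*np.pi,40);pts=[]
    for sg in(-1,1):
        for q in a:
            l=(rad*np.cos(q),sg*L/2);pts.append(proj(p,[x+np.cos(th)*l[0]-np.sin(th)*l[1],y+np.sin(th)*l[0]+np.cos(th)*l[1],z+rad*np.sin(q)]))
    return cv2.convexHull(np.array(pts,np.float32))[:,0]
def near(p,n,X,f=finder.silhouettes):
    c=[d for d in f(p,n) if np.linalg.norm(np.array(d["at"])-proj(p,X))<15 and d["score"]>.4]
    return c[0] if c else None
def fitcyl(vs,g,occl=()):
    from scipy.optimize import minimize
    ms=[(p,cv2.GaussianBlur(m.astype(np.float32),(0,0),1.)) for p,m in vs]
    def cost(v):
        e=0
        for p,m in ms:
            im=np.zeros((1920,2560),np.uint8);cv2.fillPoly(im,[np.round((cyl(p,*v)+.5)*4).astype(np.int32)],255)
            e+=np.sum((cv2.GaussianBlur(cv2.resize(im,(640,480),interpolation=cv2.INTER_AREA)/255.,(0,0),1.)-m)**2)
        return e
    g=np.array(g);S=np.vstack([g]+[g+d for d in np.diag([.006,.006,.006,.08])])
    r=minimize(cost,g,method="Nelder-Mead",options=dict(initial_simplex=S,maxfev=200,xatol=2e-4,fatol=.5));return r.x,r.fun
E
python3 - <<'E'
from h import *
np.set_printoptions(precision=4,suppress=True)
s=capture("side");t=capture("top")
for n,X,th in(("canister_c_centre",(.443,.39,.10),.49),("canister_a_centre",(.537,.217,.027),0),("canister_b_centre",(.583,.217,.027),0)):
    v=[(p,near(p,n,X)) for p in(s,t)]
    print(n,[d is not None for _,d in v])
    v=[(p,d["region"]) for p,d in v if d]
    print(fitcyl(v,[*X,th]), [fitcyl([q],[*X,th])[0][[0,1,3]] for q in v[1:]])
for p in (s,t):
  for n in("handle_bar","slide_tab","lid_hinge","case"):
    print(n,[(np.round(d["at"],1),round(d["score"],2)) for d in finder.pinpoint(p,n)], [(np.round(d["at"],1),round(d["score"],2),d["region"].sum()) for d in finder.silhouettes(p,n)] if n!="lid_hinge" else "")
# lid top corners (z=.08) in top view, picked from the picture
for uv in((343,222),(378,277),(277,259),(306,318)): print(uv,onz(t,uv,.08))
sc=4
im=cv2.resize(t["color"][205:340,260:395,::-1],(600,600),interpolation=cv2.INTER_CUBIC);cv2.imwrite("pics/c.png",im)
E
```

```text
canister_c_centre [True, True]
(array([0.4474, 0.392 , 0.101 , 0.4655]), np.float64(48.15324216585789)) [array([0.447 , 0.3925, 0.4828])]
canister_a_centre [True, True]
(array([ 0.5397,  0.2167,  0.0298, -0.0287]), np.float64(76.67308062021384)) [array([ 0.5396,  0.216 , -0.0418])]
canister_b_centre [True, True]
(array([ 0.5857,  0.2151,  0.0295, -0.0132]), np.float64(101.01813135880255)) [array([0.585 , 0.2152, 0.0003])]
handle_bar [(array([399.3, 220.9]), 0.85)] [(array([362.1, 245.7]), 0.94, np.int64(3247))]
slide_tab [(array([366.1, 224.1]), 0.53)] [(array([361.8, 247.5]), 0.73, np.int64(3075)), (array([369.7, 227.9]), 0.45, np.int64(162))]
lid_hinge [(array([317.8, 256.2]), 0.62)] 
case [(array([351.6, 280.5]), 0.65)] [(array([360.9, 264.6]), 0.64, np.int64(6854)), (array([364. , 245.8]), 0.27, np.int64(3503))]
handle_bar [(array([356.1, 316. ]), 0.95), (array([238.5, 265.6]), 0.48), (array([412.8, 193.7]), 0.18)] [(array([332.2, 277. ]), 0.94, np.int64(4824))]
slide_tab [(array([343. , 285.7]), 0.53)] [(array([341.3, 282.2]), 0.7, np.int64(125))]
lid_hinge [(array([312.5, 237.2]), 0.59)] 
case [(array([327.4, 272.6]), 0.65), (array([310.6, 241.9]), 0.6)] [(array([328.5, 278.7]), 0.89, np.int64(5276)), (array([340.4, 286.3]), 0.37, np.int64(129)), (array([333.5, 279.4]), 0.17, np.int64(5049))]
(343, 222) [0.5158 0.3551 0.08  ]
(378, 277) [0.4113 0.2924 0.08  ]
(277, 259) [0.4479 0.4801 0.08  ]
(306, 318) [0.3382 0.4265 0.08  ]
```

View pics/c.png

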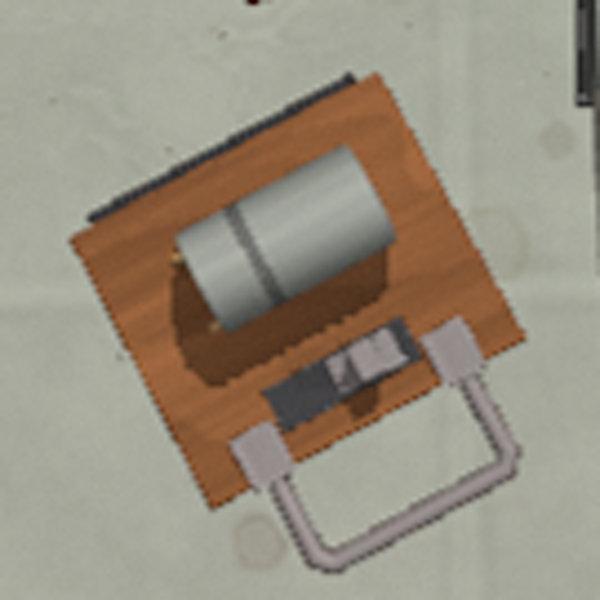

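The crop shows the lid corners at crop (378,72), (70,240), (213,510) and (525,340). The bar's middle is near (423,520) and the tab near (380,355), at the right end as expected.

```bash
cat >> h.py <<'E'
def go(X,yaw,extra=0):
    """shift (mm) and turn (deg) in tool axes so TCP at X, tool down, tool y at world angle yaw(rad) mod 180"""
    o=robot.get_obs();q=o["eef_rot"];r=R.from_quat(q);p=np.array(o["ee_pos"])
    d=r.inv().apply(np.array(X)-p)*1000
    best=None
    for k in(0,np.pi):
        a=yaw+k;y=np.array([np.cos(a),np.sin(a),0]);z=np.array([0,0,-1.]);x=np.cross(y,z)
        v=np.degrees((r.inv()*R.from_matrix(np.c_[x,y,z])).as_rotvec())
        if best is None or np.linalg.norm(v)<np.linalg.norm(best):best=v
    return np.round(d,1),np.round(best,2)
def st():
    o=robot.get_obs();print("t",round(o["time_s"],2),"p",np.round(o["ee_pos"],4),"q",np.round(o["qpos"],3),"F",np.round(o["force"],1),"gap",round(o["finger_gap"],3),"ff",np.round(o["finger_force"],1))
E
python3 - <<'E'
from h import *
np.set_printoptions(precision=4,suppress=True)
t=capture("top")
c=lambda u,v:(260-.5+(u+.5)/4.444,205-.5+(v+.5)/4.444)
P=[onz(t,c(*k),.08) for k in((378,72),(70,240),(213,510),(525,340))]
print(np.array(P));br,bl,fl,fr=P
print("centre",sum(P)/4,"sizes",[np.linalg.norm(a-b) for a,b in((br,bl),(fl,fr),(br,fr),(bl,fl))])
ax=(br+bl-fl-fr);ay=bl-br+fl-fr;print("yaw",np.arctan2(ax[1],ax[0]),np.arctan2(-ay[0],ay[1]))
print("bar",onz(t,c(423,520),.082),[onz(t,c(*k),.082) for k in((340,562),(508,478))])
st();q=robot.get_obs()["eef_rot"];print(q)
print(go([.447,.392,.30],.47))
E
```

```text
[[0.518  0.3519 0.08  ]
 [0.4487 0.4832 0.08  ]
 [0.3357 0.4237 0.08  ]
 [0.4037 0.293  0.08  ]]
centre [0.4265 0.388  0.08  ] sizes [np.float64(0.1484530650697142), np.float64(0.14731706801071132), np.float64(0.1285783016442456), np.float64(0.12769252790592178)]
yaw 0.4800765970249547 0.48297044805051464
bar [0.3306 0.3372 0.082 ] [array([0.3141, 0.3715, 0.082 ]), array([0.3472, 0.3018, 0.082 ])]
t 2.95 p [ 0.183  -0.4653  0.2313] q [-1.196  0.213 -0.034  1.324  0.     1.571] F [-0.4 -0.2  0.4] gap 0.999 ff 0.0
[ 0.9825  0.1863 -0.     -0.    ]
(array([ 559.5, -701.1,  -68.7]), array([-0.  ,  0.  , 84.55]))
```

drive_tool --commands '[{"z": -50, "jaw": 62}, {"z": -75, "jaw": 62}, {"x": 60, "y": -70, "z": -75, "az": -8, "jaw": 62}, {"x": 90, "y": -110, "z": -75, "az": -16, "jaw": 62}, {"x": 120, "y": -150, "z": -75, "az": -22, "jaw": 62}, {"x": 150, "y": -190, "z": -75, "az": -28, "jaw": 62}, {"x": 180, "y": -225, "z": -75, "az": -34, "jaw": 62}, {"x": 210, "y": -265, "z": -75, "az": -40, "jaw": 62}, {"x": 240, "y": -300, "z": -75, "az": -46, "jaw": 62}, {"x": 270, "y": -340, "z": -75, "az": -52, "jaw": 62}, {"x": 300, "y": -380, "z": -75, "az": -58, "jaw": 62}, {"x": 330, "y": -415, "z": -75, "az": -64, "jaw": 62}]'

```text
validation failed for argument at $.co...
```

```bash
python3 - <<'E'
s=open('h.py').read()
s=s.replace("if best is None or np.linalg.norm(v)<np.linalg.norm(best):best=v","if np.cos(a-np.arctan2(X[1],X[0]))>0: best=v")
open('h.py','w').write(s)
E
python3 - <<'E'
from h import *
st();print(go([.447,.392,.22],.475))
E
```

```text
t 2.95 p [ 0.183  -0.4653  0.2313] q [-1.196  0.213 -0.034  1.324  0.     1.571] F [-0.4 -0.2  0.4] gap 0.999 ff 0.0
(array([ 559.5, -701.1,   11.3]), array([ -0.  ,  -0.  , -95.74]))
```

drive_tool --commands '[{"jaw": 62, "x": 0, "y": 0, "z": -50, "ax": 0, "ay": 0, "az": 0}]'

```text
time_s: 3.05
ee_pos: [0.1816, -0.4616, 0.2757]
eef_rot: [0.982, 0.186, -0.001, -0.006]
force: [1.4, -1.9, 0.8]
finger_gap: 0.859
finger_force: 0.0
```

drive_tool --commands '[{"jaw": 62, "x": 0, "y": 0, "z": -30, "ax": 0, "ay": 0, "az": 0}, {"jaw": 62, "x": 30, "y": -38, "z": -30, "ax": 0, "ay": 0, "az": -6}, {"jaw": 62, "x": 60, "y": -76, "z": -30, "ax": 0, "ay": 0, "az": -12}, {"jaw": 62, "x": 90, "y": -114, "z": -30, "ax": 0, "ay": 0, "az": -18}, {"jaw": 62, "x": 120, "y": -152, "z": -30, "ax": 0, "ay": 0, "az": -24}, {"jaw": 62, "x": 150, "y": -190, "z": -30, "ax": 0, "ay": 0, "az": -30}, {"jaw": 62, "x": 180, "y": -228, "z": -30, "ax": 0, "ay": 0, "az": -36}, {"jaw": 62, "x": 210, "y": -266, "z": -30, "ax": 0, "ay": 0, "az": -42}, {"jaw": 62, "x": 240, "y": -304, "z": -30, "ax": 0, "ay": 0, "az": -48}, {"jaw": 62, "x": 270, "y": -342, "z": -30, "ax": 0, "ay": 0, "az": -54}, {"jaw": 62, "x": 300, "y": -380, "z": -30, "ax": 0, "ay": 0, "az": -60}, {"jaw": 62, "x": 330, "y": -418, "z": -30, "ax": 0, "ay": 0, "az": -66}]'

```text
time_s: 4.25
ee_pos: [0.3293, 0.0177, 0.3116]
eef_rot: [0.726, 0.688, 0.0, 0.0]
force: [2.4, -0.2, 0.5]
finger_gap: 0.726
finger_force: 0.0
```

Run:
```python
from h import *
st();print(go([.447,.392,.22],.475),go([.447,.392,.30],.475))
```

```text
t 4.25 p [0.3293 0.0177 0.3116] q [ 0.054 -0.138 -0.2    1.508 -0.     1.678] F [ 2.4 -0.2  0.5] gap 0.726 ff 0.0
(array([380.1,  97.4,  91.7]), array([ 5.000e-02,  2.000e-02, -3.028e+01])) (array([380.1,  97.5,  11.7]), array([ 5.000e-02,  2.000e-02, -3.028e+01]))
```

drive_tool --commands '[{"jaw": 62, "x": 46, "y": 12, "z": 0, "ax": 0, "ay": 0, "az": -4}, {"jaw": 62, "x": 92, "y": 24, "z": 0, "ax": 0, "ay": 0, "az": -8}, {"jaw": 62, "x": 138, "y": 36, "z": 0, "ax": 0, "ay": 0, "az": -12}, {"jaw": 62, "x": 184, "y": 48, "z": 0, "ax": 0, "ay": 0, "az": -15}, {"jaw": 62, "x": 230, "y": 60, "z": 10, "ax": 0, "ay": 0, "az": -18}, {"jaw": 62, "x": 276, "y": 72, "z": 25, "ax": 0, "ay": 0, "az": -22}, {"jaw": 62, "x": 320, "y": 84, "z": 40, "ax": 0, "ay": 0, "az": -26}, {"jaw": 62, "x": 360, "y": 94, "z": 60, "ax": 0, "ay": 0, "az": -30}, {"jaw": 62, "x": 380, "y": 97, "z": 90, "ax": 0, "ay": 0, "az": -30.3}, {"jaw": 62, "x": 380, "y": 97, "z": 90, "ax": 0, "ay": 0, "az": -30.3}, {"jaw": 62, "x": 380, "y": 97, "z": 90, "ax": 0, "ay": 0, "az": -30.3}]'

```text
time_s: 5.35
ee_pos: [0.4476, 0.3895, 0.221]
eef_rot: [0.522, 0.853, -0.001, -0.0]
force: [0.6, 0.2, 1.1]
finger_gap: 0.726
finger_force: 0.0
```

Run:
```python
from h import *
st();s=capture("side");t=capture("top");X=(.4474,.392,.101)
v=[(p,near(p,"canister_c_centre",X)) for p in(s,t)]
print([d is not None for _,d in v])
v=[(p,d["region"]) for p,d in v if d]
for q in v: print(q[1].sum())
if v: print(fitcyl(v,[*X,.475]))
print(go([.447,.392,.088],.475))
```

```text
t 5.35 p [0.4476 0.3895 0.221 ] q [ 0.716  0.414  0.217  1.375 -0.     1.816] F [0.6 0.2 1.1] gap 0.726 ff 0.0
[False, False]
(array([  3. ,  -0.4, 134.9]), array([ 0.12, -0.03, -0.28]))
```

drive_tool --commands '[{"jaw": 62, "x": 3, "y": 0, "z": 50, "ax": 0, "ay": 0, "az": 0}, {"jaw": 62, "x": 3, "y": 0, "z": 85, "ax": 0, "ay": 0, "az": 0}, {"jaw": 62, "x": 3, "y": 0, "z": 110, "ax": 0, "ay": 0, "az": 0}, {"jaw": 62, "x": 3, "y": 0, "z": 125, "ax": 0, "ay": 0, "az": 0}, {"jaw": 62, "x": 3, "y": 0, "z": 132, "ax": 0, "ay": 0, "az": 0}, {"jaw": 62, "x": 3, "y": 0, "z": 132, "ax": 0, "ay": 0, "az": 0}, {"jaw": 40, "x": 3, "y": 0, "z": 132, "ax": 0, "ay": 0, "az": 0}, {"jaw": 40, "x": 3, "y": 0, "z": 132, "ax": 0, "ay": 0, "az": 0}, {"jaw": 40, "x": 3, "y": 0, "z": 132, "ax": 0, "ay": 0, "az": 0}, {"jaw": 40, "x": 3, "y": 0, "z": 132, "ax": 0, "ay": 0, "az": 0}]' --newtons 40

```text
time_s: 6.55
ee_pos: [0.4472, 0.3928, 0.091]
eef_rot: [0.523, 0.853, 0.001, 0.0]
force: [-1.0, -2.5, 7.0]
finger_gap: 0.529
finger_force: 40.0
```

drive_tool --commands '[{"jaw": 40, "x": 0, "y": 0, "z": -10, "ax": 0, "ay": 0, "az": 0}, {"jaw": 40, "x": 0, "y": 0, "z": -30, "ax": 0, "ay": 0, "az": 0}, {"jaw": 40, "x": 0, "y": 0, "z": -60, "ax": 0, "ay": 0, "az": 0}, {"jaw": 40, "x": 0, "y": 0, "z": -90, "ax": 0, "ay": 0, "az": 0}, {"jaw": 40, "x": 0, "y": 0, "z": -90, "ax": 0, "ay": 0, "az": 0}]'

```text
time_s: 7.05
ee_pos: [0.4483, 0.3938, 0.1847]
eef_rot: [0.523, 0.853, 0.003, 0.001]
force: [0.3, -0.2, -1.5]
finger_gap: 0.523
finger_force: 41.6
```

Run:
```python
from h import *
np.set_printoptions(precision=4,suppress=True)
st();s=capture("side");t=capture("top");o=robot.get_obs();X=np.array(o["ee_pos"])+[0,0,.011]
v=[(p,near(p,"canister_c_centre",X)) for p in(s,t)]
print([d is not None and d["region"].sum() for _,d in v])
if v[0][1]: print([tuple(np.round(d["at"])) for _,d in v if d],proj(s,X))
# tray again, both masks, with clean yaw
for n,Y in(("canister_a_centre",(.5397,.2165,.0275)),("canister_b_centre",(.5857,.2152,.0275))):
    w=[(p,near(p,n,Y)) for p in(s,t)]; w=[(p,d["region"]) for p,d in w if d]
    print(n,len(w),fitcyl(w,[*Y,-.02]) if w else "")
print(go([.5627,.2159,.20],-.025))
im=np.hstack([cv2.resize(p["color"][b:b+100,a:a+133,::-1],(400,300),interpolation=cv2.INTER_CUBIC) for p,a,b in((s,270,150),(t,375,155))]);cv2.imwrite("pics/d.png",im)
```

```text
t 7.05 p [0.4483 0.3938 0.1847] q [0.721 0.419 0.132 1.277 0.    1.821] F [ 0.3 -0.2 -1.5] gap 0.523 ff 41.6
[np.int64(1079), False]
[(np.float64(344.0), np.float64(180.0))] [339.9651 179.5588]
canister_a_centre 1 (array([ 0.5405,  0.2155,  0.0292, -0.0375]), np.float64(84.24565826879004))
canister_b_centre 1 (array([ 0.5871,  0.2149,  0.0295, -0.0157]), np.float64(51.79764036451098))
(array([-209.8,   23.7,  -21.4]), array([-0.07,  0.04, 28.42]))
```

View pics/d.png

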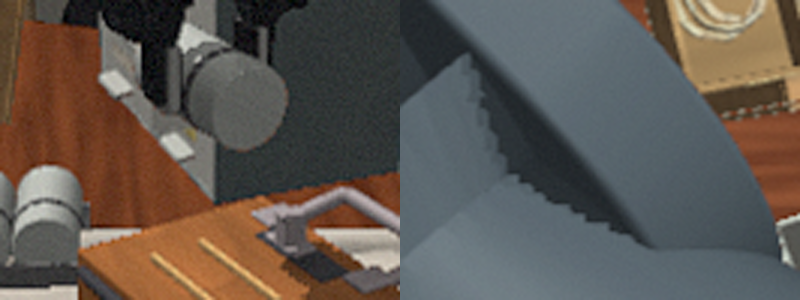

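The left half shows the canister held level between the fingers (side crop (235,100)), and the lid is clear with only its cleats left on it. Next, to the tray.

drive_tool --commands '[{"jaw": 40, "x": -40, "y": 5, "z": -15, "ax": 0, "ay": 0, "az": 5}, {"jaw": 40, "x": -80, "y": 10, "z": -15, "ax": 0, "ay": 0, "az": 10}, {"jaw": 40, "x": -120, "y": 15, "z": -15, "ax": 0, "ay": 0, "az": 16}, {"jaw": 40, "x": -160, "y": 19, "z": -15, "ax": 0, "ay": 0, "az": 22}, {"jaw": 40, "x": -195, "y": 23, "z": -15, "ax": 0, "ay": 0, "az": 28}, {"jaw": 40, "x": -210, "y": 24, "z": 20, "ax": 0, "ay": 0, "az": 28.3}, {"jaw": 40, "x": -210, "y": 24, "z": 60, "ax": 0, "ay": 0, "az": 28.3}, {"jaw": 40, "x": -210, "y": 24, "z": 80, "ax": 0, "ay": 0, "az": 28.3}, {"jaw": 40, "x": -210, "y": 24, "z": 80, "ax": 0, "ay": 0, "az": 28.3}, {"jaw": 40, "x": -210, "y": 24, "z": 80, "ax": 0, "ay": 0, "az": 28.3}]'

```text
time_s: 8.45
ee_pos: [0.5634, 0.2162, 0.0998]
eef_rot: [0.715, 0.699, -0.0, -0.0]
force: [0.9, -0.3, -1.5]
finger_gap: 0.523
finger_force: 41.4
```

Run:
```python
from h import *
np.set_printoptions(precision=4,suppress=True)
st();print(go([.563,.2157,.060],-.022));s=capture("side");t=capture("top")
X=np.array(robot.get_obs()["ee_pos"])+[0,0,.011]
for p in(s,t):
    d=near(p,"canister_c_centre",X);print(d and (d["at"],d["region"].sum()),proj(p,X))
im=np.hstack([cv2.resize(p["color"][b:b+100,a:a+133,::-1],(400,300),interpolation=cv2.INTER_CUBIC) for p,a,b in((s,210,160),(t,345,155))]);cv2.imwrite("pics/e.png",im)
```

```text
t 8.45 p [0.5634 0.2162 0.0998] q [0.366 0.478 0.005 1.098 0.    1.96 ] F [ 0.9 -0.3 -1.5] gap 0.523 ff 41.4
(array([-0.5, -0.3, 39.8]), array([-0.01,  0.  , -0.04]))
([269.8, 188.8], np.int64(756)) [271.6042 184.7266]
([407.7, 191.9], np.int64(433)) [418.6149 191.3988]
```

View pics/e.png

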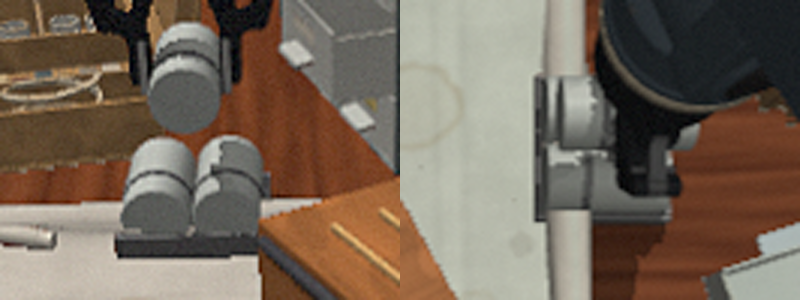

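The pictures show the canister held over the gap: its side-view end face is at crop (185,100) with the lower pair at (153,205) and (227,207). I'll check its offset along y.

Run:
```python
from h import *
np.set_printoptions(precision=4,suppress=True)
s=capture("side");t=capture("top")
for uv,z in(((271.5,193.3),.111),((285.5,229),.027),((260.9,228.3),.027)):print(onz(s,uv,z))
for uv,z in(((397,192),.111),((393.8,192),.03),((394.5,212),.03)):print(onz(t,uv,z))
```

```text
[0.5632 0.2553 0.111 ]
[0.541 0.242 0.027]
[0.59   0.2351 0.027 ]
[0.5641 0.2558 0.111 ]
[0.5835 0.2514 0.03  ]
[0.5426 0.2514 0.03  ]
```

drive_tool --commands '[{"jaw": 40, "x": -2, "y": 0, "z": 20, "ax": 0, "ay": 0, "az": 0}, {"jaw": 40, "x": -2, "y": 0, "z": 32, "ax": 0, "ay": 0, "az": 0}, {"jaw": 40, "x": -2, "y": 0, "z": 38, "ax": 0, "ay": 0, "az": 0}, {"jaw": 40, "x": -2, "y": 0, "z": 40, "ax": 0, "ay": 0, "az": 0}, {"jaw": 40, "x": -2, "y": 0, "z": 41, "ax": 0, "ay": 0, "az": 0}, {"jaw": 40, "x": -2, "y": 0, "z": 42, "ax": 0, "ay": 0, "az": 0}, {"jaw": 40, "x": -2, "y": 0, "z": 42, "ax": 0, "ay": 0, "az": 0}]'

```text
time_s: 9.45
ee_pos: [0.5635, 0.2143, 0.0577]
eef_rot: [0.715, 0.699, 0.0, 0.0]
force: [-0.4, 0.7, -1.5]
finger_gap: 0.521
finger_force: 41.6
```

No contact yet, so I continue down in 1 mm steps.

drive_tool --commands '[{"jaw": 40, "x": 0, "y": 0, "z": 1, "ax": 0, "ay": 0, "az": 0}, {"jaw": 40, "x": 0, "y": 0, "z": 2, "ax": 0, "ay": 0, "az": 0}, {"jaw": 40, "x": 0, "y": 0, "z": 2, "ax": 0, "ay": 0, "az": 0}]'

```text
time_s: 9.75
ee_pos: [0.5633, 0.2141, 0.0552]
eef_rot: [0.715, 0.699, -0.0, -0.0]
force: [-0.2, 0.1, -2.2]
finger_gap: 0.526
finger_force: 41.6
```

drive_tool --commands '[{"jaw": 40, "x": 0, "y": 0, "z": 1, "ax": 0, "ay": 0, "az": 0}, {"jaw": 40, "x": 0, "y": 0, "z": 1.5, "ax": 0, "ay": 0, "az": 0}, {"jaw": 40, "x": 0, "y": 0, "z": 1.5, "ax": 0, "ay": 0, "az": 0}]'

```text
time_s: 10.05
ee_pos: [0.564, 0.2143, 0.0548]
eef_rot: [0.715, 0.699, 0.001, 0.001]
force: [-1.7, -2.9, 8.7]
finger_gap: 0.522
finger_force: 42.7
```

Contact at the expected nesting height, so I release.

drive_tool --commands '[{"jaw": 52, "x": 0, "y": 0, "z": 0, "ax": 0, "ay": 0, "az": 0}, {"jaw": 60, "x": 0, "y": 0, "z": 0, "ax": 0, "ay": 0, "az": 0}, {"jaw": 66, "x": 0, "y": 0, "z": 0, "ax": 0, "ay": 0, "az": 0}, {"jaw": 66, "x": 0, "y": 0, "z": 0, "ax": 0, "ay": 0, "az": 0}, {"jaw": 66, "x": 0, "y": 0, "z": -20, "ax": 0, "ay": 0, "az": 0}, {"jaw": 66, "x": 0, "y": 0, "z": -60, "ax": 0, "ay": 0, "az": 0}, {"jaw": 66, "x": 0, "y": 0, "z": -110, "ax": 0, "ay": 0, "az": 0}, {"jaw": 66, "x": 0, "y": 0, "z": -150, "ax": 0, "ay": 0, "az": 0}, {"jaw": 66, "x": 40, "y": -20, "z": -160, "ax": 0, "ay": 0, "az": -5}, {"jaw": 66, "x": 80, "y": -40, "z": -160, "ax": 0, "ay": 0, "az": -10}, {"jaw": 66, "x": 80, "y": -40, "z": -160, "ax": 0, "ay": 0, "az": -10}]'

```text
time_s: 11.15
ee_pos: [0.5233, 0.299, 0.2142]
eef_rot: [0.649, 0.761, 0.001, -0.0]
force: [0.3, -0.7, 0.2]
finger_gap: 0.778
finger_force: 0.0
```

Run:
```python
from h import *
np.set_printoptions(precision=4,suppress=True)
st();s=capture("side");t=capture("top");X=(.563,.2145,.067)
for n in("canister_c_centre",):
    w=[(p,near(p,n,X)) for p in(s,t)];print([d and (d["at"],d["region"].sum()) for _,d in w]);w=[(p,d["region"]) for p,d in w if d]
    if w: print(fitcyl(w,[*X,-.02]))
# handle
C=np.array([.4265,.388]);y=.481
b=C-.107*np.array([np.cos(y),np.sin(y)]);print("bar",b)
for n in("handle_bar","slide_tab"):
  D=[[d["at"] for d in finder.pinpoint(p,n) if d["score"]>.4] for p in(s,t)]
  for a in D[0]:
    for c in D[1]: print(n,tri(s,a,t,c))
print(go([*b,.16],y))
im=np.hstack([cv2.resize(p["color"][bb:bb+100,a:a+133,::-1],(400,300),interpolation=cv2.INTER_CUBIC) for p,a,bb in((s,210,160),(t,345,155))]);cv2.imwrite("pics/f.png",im)
```

```text
t 11.15 p [0.5233 0.299  0.2142] q [0.519 0.433 0.228 1.365 0.001 1.931] F [ 0.3 -0.7  0.2] gap 0.778 ff 0.0
[([271.6, 207.6], np.int64(742)), ([404.0, 206.7], np.int64(25))]
(array([ 0.5634,  0.2133,  0.0657, -0.0117]), np.float64(995.5817149553897))
bar [0.3316 0.3385]
handle_bar (array([0.3329, 0.3306, 0.0741]), np.float64(0.0017691036663336195))
slide_tab (array([0.3957, 0.3594, 0.0894]), np.float64(0.008694422835435034))
(array([  72.8, -185.1,   53.7]), array([ -0.01,   0.01, -18.95]))
```

View pics/f.png

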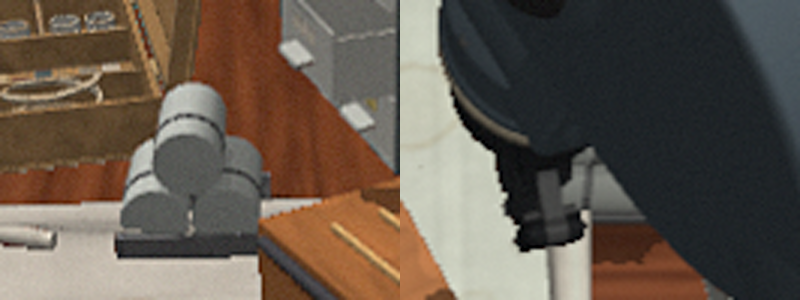

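The side crop shows the canister nested squarely on the pair, top one at (190,140). Now the handle: the measured bar position agrees with the geometry to within about 8 mm.

drive_tool --commands '[{"jaw": 36, "x": 18, "y": -45, "z": 0, "ax": 0, "ay": 0, "az": -5}, {"jaw": 36, "x": 36, "y": -90, "z": 0, "ax": 0, "ay": 0, "az": -10}, {"jaw": 36, "x": 54, "y": -135, "z": 10, "ax": 0, "ay": 0, "az": -15}, {"jaw": 36, "x": 72, "y": -175, "z": 30, "ax": 0, "ay": 0, "az": -19}, {"jaw": 36, "x": 73, "y": -185, "z": 54, "ax": 0, "ay": 0, "az": -19}, {"jaw": 36, "x": 73, "y": -185, "z": 54, "ax": 0, "ay": 0, "az": -19}, {"jaw": 36, "x": 73, "y": -185, "z": 54, "ax": 0, "ay": 0, "az": -19}]'

```text
time_s: 12.25
ee_pos: [0.3319, 0.3391, 0.1605]
eef_rot: [0.518, 0.856, 0.0, 0.0]
force: [0.1, -1.0, 0.8]
finger_gap: 0.425
finger_force: 0.0
```

Run:
```python
from h import *
st();print(go([.3314,.338,.063],.481));s=capture("side");t=capture("top")
im=np.hstack([cv2.resize(p["color"][bb:bb+100,a:a+133,::-1],(400,300),interpolation=cv2.INTER_CUBIC) for p,a,bb in((s,330,160),(t,300,270))]);cv2.imwrite("pics/g.png",im)
```

```text
t 12.25 p [0.3319 0.3391 0.1605] q [ 0.796  0.186 -0.248  1.136 -0.     1.885] F [ 0.1 -1.   0.8] gap 0.425 ff 0.0
(array([-0.7, -1. , 97.5]), array([0.01, 0.01, 0.09]))
```

View pics/g.png

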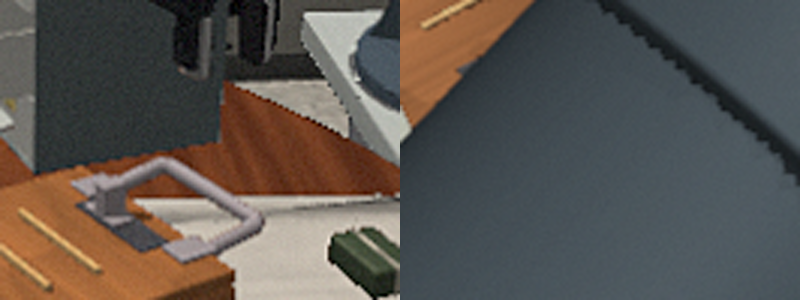

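The open fingers, at crop (225,60), stand over the bar at (215,190). I go down and pinch.

drive_tool --commands '[{"jaw": 36, "x": -1, "y": -1, "z": 40, "ax": 0, "ay": 0, "az": 0}, {"jaw": 36, "x": -1, "y": -1, "z": 70, "ax": 0, "ay": 0, "az": 0}, {"jaw": 36, "x": -1, "y": -1, "z": 90, "ax": 0, "ay": 0, "az": 0}, {"jaw": 36, "x": -1, "y": -1, "z": 97, "ax": 0, "ay": 0, "az": 0}, {"jaw": 36, "x": -1, "y": -1, "z": 97, "ax": 0, "ay": 0, "az": 0}, {"jaw": 4, "x": -1, "y": -1, "z": 97, "ax": 0, "ay": 0, "az": 0}, {"jaw": 4, "x": -1, "y": -1, "z": 97, "ax": 0, "ay": 0, "az": 0}, {"jaw": 4, "x": -1, "y": -1, "z": 97, "ax": 0, "ay": 0, "az": 0}, {"jaw": 4, "x": -1, "y": -1, "z": 97, "ax": 0, "ay": 0, "az": 0}]' --newtons 40

```text
time_s: 13.25
ee_pos: [0.334, 0.3399, 0.0649]
eef_rot: [0.518, 0.856, 0.003, 0.002]
force: [16.3, 3.6, -2.9]
finger_gap: 0.101
finger_force: 39.2
```

Pinched: the gap matches the 10 mm bar. It is sitting about 3 mm further back, so I relieve that and then tug up gently.

drive_tool --commands '[{"jaw": 4, "x": 0, "y": 3, "z": 0, "ax": 0, "ay": 0, "az": 0}, {"jaw": 4, "x": 0, "y": 3, "z": -3, "ax": 0, "ay": 0, "az": 0}, {"jaw": 4, "x": 0, "y": 3, "z": -6, "ax": 0, "ay": 0, "az": 0}, {"jaw": 4, "x": 0, "y": 3, "z": -8, "ax": 0, "ay": 0, "az": 0}, {"jaw": 4, "x": 0, "y": 3, "z": -10, "ax": 0, "ay": 0, "az": 0}, {"jaw": 4, "x": 0, "y": 3, "z": -10, "ax": 0, "ay": 0, "az": 0}]'

```text
time_s: 13.85
ee_pos: [0.3348, 0.3402, 0.074]
eef_rot: [0.517, 0.856, 0.001, 0.001]
force: [8.3, 2.3, -3.6]
finger_gap: 0.099
finger_force: 39.5
```

drive_tool --commands '[{"jaw": 4, "x": 0, "y": 1, "z": -2, "ax": 0, "ay": 0, "az": 0}, {"jaw": 4, "x": 0, "y": 1, "z": -4, "ax": 0, "ay": 0, "az": 0}, {"jaw": 4, "x": 0, "y": 1, "z": -4, "ax": 0, "ay": 0, "az": 0}]'

```text
time_s: 14.15
ee_pos: [0.3353, 0.3404, 0.0778]
eef_rot: [0.517, 0.856, 0.001, 0.0]
force: [6.4, 3.4, -4.3]
finger_gap: 0.099
finger_force: 39.4
```

drive_tool --commands '[{"jaw": 4, "x": 0, "y": 1, "z": -3, "ax": 0, "ay": 0, "az": 0}, {"jaw": 4, "x": 0, "y": 1, "z": -6, "ax": 0, "ay": 0, "az": 0}, {"jaw": 4, "x": 0, "y": 2, "z": -9, "ax": 0, "ay": 0, "az": 0}, {"jaw": 4, "x": 0, "y": 2, "z": -9, "ax": 0, "ay": 0, "az": 0}]'

```text
time_s: 14.55
ee_pos: [0.3366, 0.3411, 0.0866]
eef_rot: [0.517, 0.856, 0.001, 0.0]
force: [4.7, 2.8, -3.7]
finger_gap: 0.101
finger_force: 39.4
```

Run:
```python
from h import *
st();s=capture("side")
cv2.imwrite("pics/k.png",cv2.resize(s["color"][170:290,290:450,::-1],(800,600),interpolation=cv2.INTER_CUBIC))
```

```text
t 14.55 p [0.3366 0.3411 0.0866] q [ 0.792  0.248 -0.367  0.954 -0.     1.88 ] F [ 4.7  2.8 -3.7] gap 0.101 ff 39.4
```

View pics/k.png

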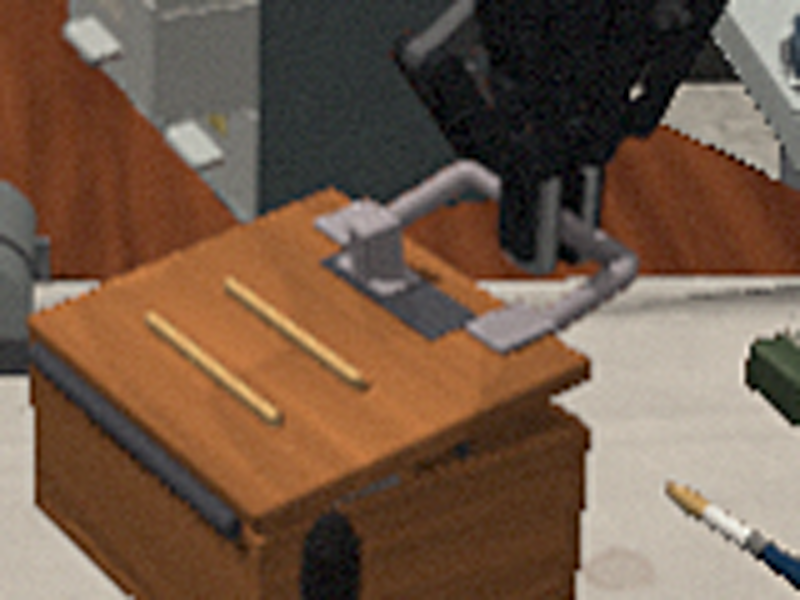

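The lid is clearly raised (open gap at crop (580,395)): the tip has risen 22 mm, well past the 8.6 mm of play, at only about 4 N. It isn't caught, so the slide stays untouched. Next I raise the lid along its arc.

drive_tool --commands '[{"jaw": 4, "x": 0, "y": 3, "z": -12, "ax": 0, "ay": 0, "az": 0}, {"jaw": 4, "x": 0, "y": 7, "z": -23.5, "ax": 0, "ay": 0, "az": 0}, {"jaw": 4, "x": 0, "y": 11, "z": -34.5, "ax": 0, "ay": 0, "az": 0}, {"jaw": 4, "x": 0, "y": 16.6, "z": -45.5, "ax": 0, "ay": 0, "az": 0}, {"jaw": 4, "x": 0, "y": 22.5, "z": -56, "ax": 0, "ay": 0, "az": 0}, {"jaw": 4, "x": 0, "y": 29.3, "z": -66, "ax": 0, "ay": 0, "az": 0}, {"jaw": 4, "x": 0, "y": 29.3, "z": -66, "ax": 0, "ay": 0, "az": 0}, {"jaw": 4, "x": 0, "y": 29.3, "z": -66, "ax": 0, "ay": 0, "az": 0}]'

```text
time_s: 15.4
ee_pos: [0.3607, 0.3536, 0.152]
eef_rot: [0.517, 0.856, -0.001, -0.001]
force: [-10.5, -4.3, 5.0]
finger_gap: 0.101
finger_force: 39.7
```

drive_tool --commands '[{"jaw": 4, "x": 0, "y": 5, "z": -9.4, "ax": 0, "ay": 0, "az": 0}, {"jaw": 4, "x": 0, "y": 13, "z": -18.4, "ax": 0, "ay": 0, "az": 0}, {"jaw": 4, "x": 0, "y": 19.3, "z": -24.8, "ax": 0, "ay": 0, "az": 0}, {"jaw": 4, "x": 0, "y": 26, "z": -30.7, "ax": 0, "ay": 0, "az": 0}, {"jaw": 4, "x": 0, "y": 26, "z": -30.7, "ax": 0, "ay": 0, "az": 0}, {"jaw": 4, "x": 0, "y": 26, "z": -30.7, "ax": 0, "ay": 0, "az": 0}]'

```text
time_s: 16.0
ee_pos: [0.384, 0.3658, 0.183]
eef_rot: [0.517, 0.856, -0.001, -0.001]
force: [-10.1, -5.2, 9.1]
finger_gap: 0.098
finger_force: 40.7
```

drive_tool --commands '[{"jaw": 4, "x": 0, "y": 6, "z": -7.5, "ax": 0, "ay": 0, "az": 0}, {"jaw": 4, "x": 0, "y": 13, "z": -12.5, "ax": 0, "ay": 0, "az": 0}, {"jaw": 4, "x": 0, "y": 20.5, "z": -17.5, "ax": 0, "ay": 0, "az": 0}, {"jaw": 4, "x": 0, "y": 28, "z": -21.5, "ax": 0, "ay": 0, "az": 0}, {"jaw": 4, "x": 0, "y": 28, "z": -21.5, "ax": 0, "ay": 0, "az": 0}, {"jaw": 4, "x": 0, "y": 28, "z": -21.5, "ax": 0, "ay": 0, "az": 0}]'

```text
time_s: 16.6
ee_pos: [0.4094, 0.379, 0.2049]
eef_rot: [0.517, 0.856, -0.0, -0.0]
force: [-6.4, -6.0, 11.0]
finger_gap: 0.097
finger_force: 41.7
```

Run:
```python
from h import *
np.set_printoptions(precision=4,suppress=True)
st();p=np.array(robot.get_obs()["ee_pos"]);u=np.array([np.cos(.481),np.sin(.481)])
# circle through the bar points measured on the way
A=[]
for q in([.334,.3399,.0649],[.3366,.3411,.0866],[.3607,.3536,.152],[.384,.3658,.183],p):
    q=np.array(q);A.append([(q[:2]-[.4265,.388])@u,q[2]+.019])
A=np.array(A);print(A)
for h in ([.065,.07],[.067,.07]):
    d=A-h;a=np.degrees(np.arctan2(d[:,1],-d[:,0]));print(a,a-a[0],np.hypot(*d.T))
s=capture("side");t=capture("top")
save(s,"m")
```

```text
t 16.6 p [0.4094 0.379  0.2049] q [0.747 0.34  0.068 1.3   0.    1.834] F [-6.4 -6.  11. ] gap 0.097 ff 41.7
[[-0.1043  0.0839]
 [-0.1014  0.1056]
 [-0.0742  0.171 ]
 [-0.0479  0.202 ]
 [-0.0193  0.2239]]
[ 4.6948 12.0761 35.954  49.4473 61.284 ] [ 0.      7.3813 31.2592 44.7525 56.5892] [0.1698 0.1702 0.172  0.1737 0.1754]
[ 4.6402 11.9368 35.5665 48.9499 60.7143] [ 0.      7.2966 30.9264 44.3097 56.0741] [0.1718 0.1721 0.1736 0.175  0.1764]
```

View pics/m.png

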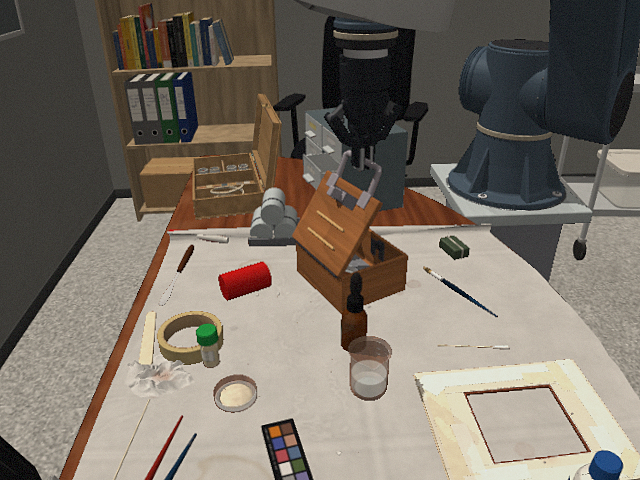

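The side view shows the lid held at about 56°, the canister nested at (272,215), and the dropper standing at (353,315). I hand in.

```bash
python3 -c "
from h import *
st();print(ticket.finish_job())"
```

```text
t 16.7 p [0.4093 0.379  0.2048] q [0.747 0.34  0.068 1.3   0.    1.834] F [-6.6 -5.8 10.6] gap 0.098 ff 41.7
the job is handed in; nothing more can be done
None
```

I handed the job in at 16.7 s: the canister is nested on the pair in the tray, the tug showed the lid was not caught so I left the slide alone, and the gripper is holding the lid at about 56° with the dropper bottle still standing.

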